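# Set the beam attenuator and lock it

## Task

Turn the attenuator's knob clockwise until its pointer points at the little index post, then swing the lever of the separate lock ring beneath it clockwise by its pin until the lock bites and is firmly tight, without overtightening it or losing the setting. Leave everything else on the bench where it is.

Things in the scene. Friction and masses are not known exactly. Their poses are not given: they have to be found in the camera images.
- attenuator: beam attenuator, fixed: flat aluminium housing 170 x 170 x 28, black tube stub on its +x face. On it, about one vertical axis through its centre, from below: round dial plate (top 30 above the bench), lock nut, lock lever ring, knob. Origin: centre of the underside, on that axis, at bench height
- knob: black knob: disc 44 across, 8 high, with an upright grip bar 42 long, 14 thick, from 8 to 48 above the origin. Origin on the axis, 48 above the bench. x along the bar towards the thin aluminium pointer (reaches 40 from the axis); z up. Turns about z at 0.08 N m and stays where left; no click stops. The pointer starts 0.55 to 1.5 rad counter-clockwise (from above) of the index post
- knob_grip (a point): point on the knob's axis 80 above the bench (bar top at 96): a good height for the middle of the pads, gripping the bar across its 14 mm thickness
- index_top (a point): top centre of the small steel index post, 9 across, 50 from the axis, top 52 above the bench. It marks the wanted setting: the knob is set when its pointer (its x axis) points at this post. Fixed during a run; stands elsewhere on each start
- lock_nut: knurled steel nut, 82 across, 6 high, on the dial plate, same axis; black witness stroke on its rim along its x; z up. It goes round with the lever ring (0.15 N m, about 2 N at the lever's pin) for 0.8 to 1.4 rad, unknown beforehand; then it bites and stops, and only the lever ring goes on
- lock_lever: dark steel lever ring between nut and knob, 66 across, 10 high; one arm along its x, in line with the nut's stroke while loose. Origin on the axis, 36.5 above the bench, z up. Clockwise from above tightens. Past the bite the torque steps up to 0.5 N m and rises 6 N m per rad. Tight: 0.05 to 0.16 rad past the bite; beyond, overtightened. Let go, it stays or eases back to 0.08 rad at most
- lever_pin (a point): on the axis of the lever's upright steel pin, 12 across (a sleeve that spins freely, so a grip need not turn with the arm), 75 from the attenuator's axis, graspable from 46.5 to 86.5 above the bench; this point is at 72.5. Force at it across the arm: 2 N loose, step to 7 N at the bite, then 1 N more per mm; firmly tight 11 to 18 N, aim for 14 N; over 19 N overtightened
- screwdriver: loose grey-handled screwdriver, 170 long, lying beside the housing (-y side); a bystander. Origin mid-length underneath
- lens_cell: loose black ring, 50 across, 12 high, on the +y side of the housing; a bystander. Origin under its centre
- lens_cap: loose black disc, 44 across, 10 high, between the housing and the robot; a bystander. Origin under its centre
- post_foot: loose steel post on a round foot 44 across, 50 high, beyond the housing; a bystander. Origin under its centre
- fluid_bottle: loose white closed bottle, 50 across, 110 high, far left; a bystander. Origin under its centre
- screw_tray: loose grey divided tray 100 x 140 x 30, far right; a bystander. Origin under its centre
- fork: loose flat steel fork clamp, about 90 x 40 x 10, near right; a bystander. Origin underneath, near its middle

How it is judged (in metres and radians):
On the way, in this order (a step that is already met when the one before it is completed fails the run):
1. the knob's pointer points at the index post (within 4.5 mm at the post) while the lock is still loose (y of index_top in the frame of knob between -0.0045 and 0.0045 m and x of index_top in the frame of knob above 0.03 m and angle between the x axis of lock_lever and the x axis of lock_nut, either way round below 0.03 rad), for 0.2 s.
2. the lock lever is firmly tight (at least 0.05 rad past the bite) with the pointer still at the post (y of index_top in the frame of knob between -0.0045 and 0.0045 m and x of index_top in the frame of knob above 0.03 m and angle between the x axis of lock_lever and the x axis of lock_nut, either way round above 0.05 rad), for 0.2 s.
At the end, for the whole second after the job is handed in: The pointer points at the index post (the post's centre within 4.5 mm of the pointer's line), and the lock lever stands 0.05 to 0.16 rad past the bite (turned relative to the nut); knob and lever are at rest (all of step 2 and angle between the x axis of lock_lever and the x axis of lock_nut, either way round below 0.16 rad and angular speed of each of knob, lock_lever below 0.05 rad/s); the robot touches nothing.
It fails at once if the lock is overtightened (more than 0.16 rad past the bite) (angle between the x axis of lock_lever and the x axis of lock_nut, either way round above 0.16 rad).
It fails at once if another loose thing is moved by more than 30 mm (distance of any of screwdriver, lens_cell, lens_cap, post_foot, fluid_bottle, screw_tray, fork from where it was at the start of the episode above 0.03 m).
It also fails if it takes over 70 s, if anything falls off the work surface, if the arm or the gripper's body presses on something with over 40 N, if the wrist force passes 120 N, or if a joint passes its speed limit or range.

## Robot

A 6-joint arm with a two-finger parallel gripper is mounted at the origin on the work surface. World frame = base frame: x ahead of the robot, y to its left, z up, the work surface at z = 0. Lengths are in mm, angles in degrees, forces in N, time in s.
With the tool pointing down it reaches from about 300 to 850 mm from the base axis. Payload 4.2 kg.
Tool frame: the origin (TCP) lies at the centre of the arm's flange, where the gripper is bolted on; the fingertips stand 191 mm ahead of it and the grasp point (between the pads) lies 172 mm ahead of it; z points along the fingers, x is the direction in which the jaws open and shut, and the axes are right-handed (so a half turn about z gives the same grasp; the last joint's range is limited). The gripper opens to 91 mm and grips with 3 to 60 N. Pads are 32 mm wide; open, the fingers measure 118 mm over their backs; the gripper's body (76 mm by 178 mm) begins 60 mm behind the grasp point.
Start: joints at [-68.297, 18.312, 89.639, -0, 72.044, -1.146], TCP at [223.278, -529.877, 404.776] pointing down, gripper open.
Joint ranges: [-177.97, 177.97], [-48.28, 115.42], [12.27, 149.76], [-77.06, 257.06], [2.81, 150.46], [-146.56, 146.56]. Speed limits (degrees/s): [147.25, 147.25, 180, 180, 180, 180].

## Interface

Orientations are given as [roll, pitch, yaw] about the fixed x, y, z axes, in that order (R = Rz(yaw) Ry(pitch) Rx(roll)).
In Python, from workcell import telemetry, imaging, env gives the robot as it stands. The module is installed in compiled form; this text tells all that it offers.
- The arm moves only by the tool jog_arm, never from a script. Its argument "series" is a list of rows, each a list of 3 entries, a list of its own where there are three numbers: the shift along the world's x, y, z in mm, then the turn, a rotation vector about the world's x, y, z in rad, then the opening, from 0 (shut) to 1 (fully open). In form: [[[x, y, z], [ax, ay, az], jaw], ...]. A call has exactly 5 rows; each row is the pose to reach, as a shift and turn from the pose measured when the call began; what a row does not reach only later rows make up. A row lasts 1/12 s, in which the tool goes at most 41.7 mm and 7.16 degrees, less where a joint would pass 70% of its speed; a pose out of reach is approached as far as the arm can. A call with a gripper value outside its range is refused whole. The fingers move at their own pace and stop on an object; "squeeze" is the grip in N (left out, the last holds). Time passes only in rows, so rows that repeat a pose let the fingers close, or fill a call up. It gives the time, the measured TCP pose, the force and the opening at its end, in the units of the state.
- telemetry.state(): the state, without advancing time (a new reading comes with each control period).
- imaging.grab_frame(name): name is "side" or "top" or "wrist"; returns a dict with "pixels" (420x560x3 uint8, red, green, blue), "fov_y" (degrees; the focal length in pixels is half the picture's height over the tangent of half this angle, whatever the lens; pixels are square), "cx", "cy" (the principal point, pixels), "R" (3x3) and "t" (3): a world point X has camera coordinates R X + t; the wrist camera has in their place "T_tool_cam" (4x4, takes a point from camera to tool coordinates, whose origin is the TCP and whose axes are the tool frame's). Camera axes: x right, y down, z forward; pixel columns grow to the right and rows downward; lengths in mm; the calibration is good to about 2 mm. The wrist camera is an equidistant fisheye: a pixel r from the principal point sees the ray r / f radians off the axis. A picture is of the moment at which its call begins: read the wrist's pose just before it. There is no depth.
- env.job_done(): hands the job in, once; it reports no verdict.
The state is a dict: "time_s": time; "qpos": joint angles; "qvel": joint speeds; "effort": joint torques, N m; "ee_pos": TCP position; "ee_rot": TCP orientation; "force": force on the tool from outside, world axes, zero at the start; "torque": the same for the moment, N m; "gripper_width": finger opening in mm.
Only numpy, scipy, OpenCV 4.12 (cv2) and the standard library are available. Lean on these libraries where they do the work, as an engineer would, in place of code of your own. Each camera call takes 0.05 s, during which the arm holds its last target.

## Working session

There is one attempt and no reset: what is moved stays moved. The work goes in short steps, Python scripts to look and compute and a tool call to move; the robot and the scene stay as the last step left them, time stands still between calls to the robot, and variables do not carry over. Pictures are saved under pics/ and viewed, and the job is handed in when it is done.

Besides the shell and the picture viewer there is one more tool, called as name(argument=value, ...), one argument or row to a line, values as JSON. jog_arm: Moves the arm, as the interface text tells. Its arguments: {"type":"object","properties":{"series":{"type":"array"},"squeeze":{"type":"number"}},"required":["series"]}

```bash
ls; mkdir -p pics; python3 - <<'E'
from workcell import telemetry, imaging
import cv2
print(telemetry.state())
for n in("side","top","wrist"):
    f=imaging.grab_frame(n)
    cv2.imwrite(f"pics/{n}0.png",f["pixels"][:,:,::-1])
    print(n,{k:v for k,v in f.items() if k!="pixels"})
E
```

```text
pics
{'time_s': 0.0, 'qpos': array([-6.82974493e+01,  1.83500419e+01,  8.97066607e+01, -8.93681391e-04,
        7.20426538e+01, -1.14822168e+00]), 'qvel': array([-0.06700597,  0.04929985, -0.05029206,  0.01566287, -0.00046067,
       -0.01173603]), 'effort': array([-1.84327262e-03, -4.12468743e+01, -2.31974906e+01,  7.23234541e-02,
        4.54866921e-02, -1.40999095e-04]), 'ee_pos': array([ 223.2045447 , -529.72250195,  403.93429201]), 'ee_rot': array([-1.79998859e+02,  9.93534544e-02, -6.71489504e+01]), 'force': array([ 0.20543943, -0.35506108, -0.43235546]), 'torque': array([-0.00265798, -0.04996585, -0.01036092]), 'gripper_width': 90.99130125197317}
side {'fov_y': 55.827182013502885, 'cx': 276.981051166586, 'cy': 205.75402027463082, 'R': array([[-0.95764273, -0.28794351, -0.00298931],
       [-0.17397666,  0.58682152, -0.79080505],
       [ 0.22946138, -0.75678864, -0.61206081]]), 't': array([543.15300932, 175.46296821, 850.26371861])}
top {'fov_y': 43.245025600605935, 'cx': 276.80265947190827, 'cy': 200.987695437072, 'R': array([[ 0.01876238, -0.99980661,  0.00589116],
       [-0.98681372, -0.01946536, -0.16068536],
       [ 0.16076896, -0.00279864, -0.9869881 ]]), 't': array([ -15.08831472,  602.48927274, 1146.947323  ])}
wrist {'fov_y': 65.70646984690485, 'cx': 283.2316896712813, 'cy': 207.17662825330933, 'T_tool_cam': array([[ 9.99999993e-01, -2.83231504e-05, -1.17226922e-04,
         5.94774623e-01],
       [ 6.08615035e-05,  9.57693900e-01,  2.87788795e-01,
        -8.21900388e+01],
       [ 1.04116423e-04, -2.87788801e-01,  9.57693894e-01,
         2.04223040e+01],
       [ 0.00000000e+00,  0.00000000e+00,  0.00000000e+00,
         1.00000000e+00]])}
```

View pics/top0.png

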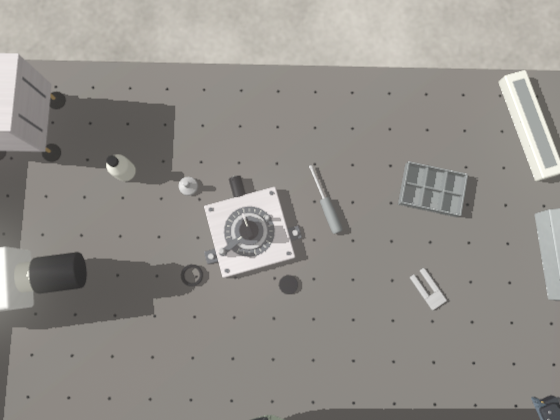

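View pics/side0.png

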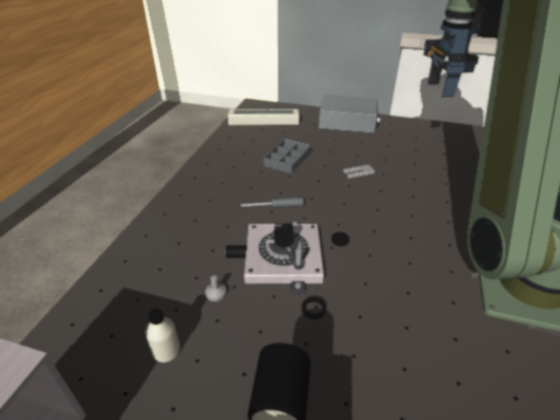

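```bash
cat > h.py <<'E'
import numpy as np, cv2
from workcell import telemetry, imaging
from scipy.spatial.transform import Rotation as Ro
def foc(f): return 210/np.tan(np.radians(f["fov_y"]/2))
def pose():
    s=telemetry.state(); return np.array(s["ee_pos"]),Ro.from_euler("xyz",s["ee_rot"],degrees=True).as_matrix()
def cam(name):
    p,R=pose(); f=imaging.grab_frame(name); f["name"]=name
    if name=="wrist":
        T=f["T_tool_cam"]; f["c"]=p+R@T[:3,3]; f["Rw"]=R@T[:3,:3]
    else:
        f["Rw"]=f["R"].T; f["c"]=-f["R"].T@f["t"]
    return f
def ray(f,u,v):
    d=np.array([u-f["cx"],v-f["cy"]])/foc(f)
    if f["name"]=="wrist":
        r=np.hypot(*d); k=np.array([*(d/r*np.sin(r)),np.cos(r)]) if r>0 else np.array([0,0,1.])
    else: k=np.array([*d,1.])
    return f["Rw"]@k
def atz(f,u,v,z):
    d=ray(f,u,v); return f["c"]+d*(z-f["c"][2])/d[2]
def proj(f,X):
    k=f["Rw"].T@(np.array(X,float)-f["c"])
    if f["name"]=="wrist":
        n=np.hypot(k[0],k[1]); r=np.arctan2(n,k[2]); d=k[:2]/n*r
    else: d=k[:2]/k[2]
    return d*foc(f)+[f["cx"],f["cy"]]
def crop(f,path,u0,v0,u1,v1,s):
    im=f["pixels"][v0:v1,u0:u1,::-1]
    cv2.imwrite(path,cv2.resize(im,None,fx=s,fy=s,interpolation=cv2.INTER_CUBIC))
E
python3 - <<'E'
from h import *
f=cam("top"); crop(f,"pics/topc.png",190,80,390,230,4)
import pickle; pickle.dump(f,open("top0.pkl","wb"))
print(f["c"])
E
```

```text
[ 4.10434241e+02 -1.47835809e-01  1.22892345e+03]
```

View pics/topc.png

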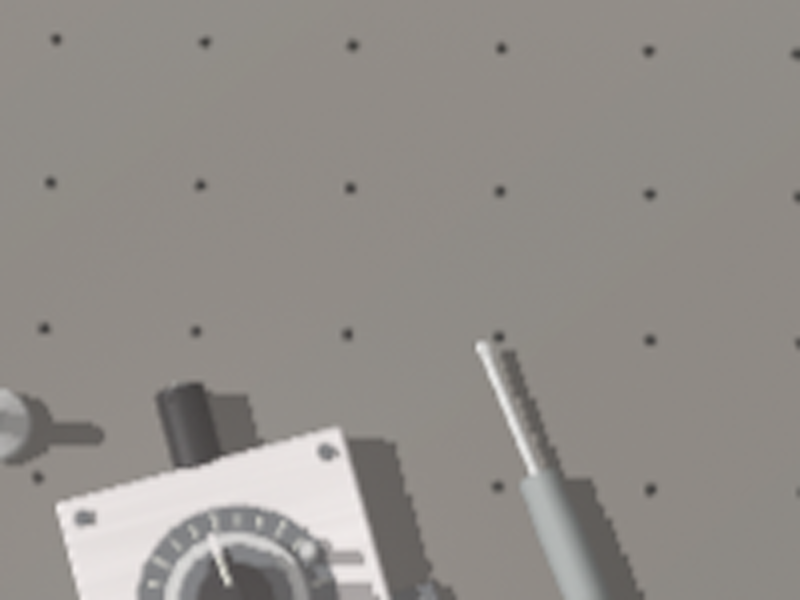

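```bash
python3 - <<'E'
from h import *
import pickle
f=pickle.load(open("top0.pkl","rb")); crop(f,"pics/topc2.png",195,175,315,285,6)
E
```

```text
(no output)
```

View pics/topc2.png

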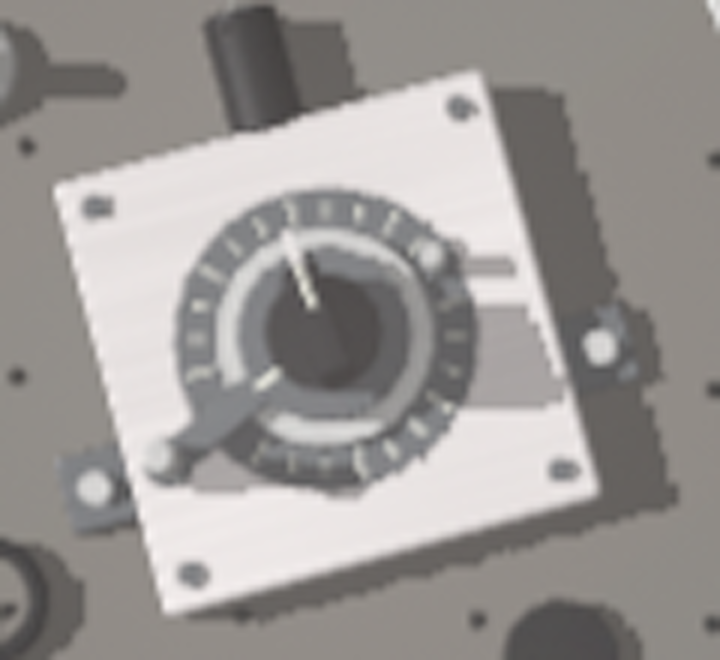

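```bash
python3 - <<'E'
from h import *
import pickle
f=pickle.load(open("top0.pkl","rb"))
P=lambda x,y,z: atz(f,195+(x+.5)/6-.5,175+(y+.5)/6-.5,z)
C=[P(*c,28) for c in[(55,187),(482,70),(600,492),(168,612)]]
print(np.round(C,1)); c=np.mean(C,0);print("centre",c,[np.linalg.norm(C[i]-C[i-1]) for i in range(4)])
for n,q in dict(pin=P(165,455,86.5),post=P(432,255,52),ptr=P(288,235,52),ptr46=P(288,235,56), clampL=P(95,488,30)).items():
    d=q-c; print(n,q,np.hypot(d[0],d[1]),np.degrees(np.arctan2(d[1],d[0])))
E
```

```text
[[591.7 163.6  28. ]
 [640.4   1.4  28. ]
 [479.6 -46.1  28. ]
 [431.9 114.8  28. ]]
centre [535.90607224  58.44586304  28.        ] [np.float64(167.09902463813063), np.float64(169.3198501635743), np.float64(167.6407541347772), np.float64(167.858982733508)]
pin [486.5082564  112.26128138  86.5       ] 73.049595901751 132.54919422423941
post [565.17681082  18.71125218  52.        ] 49.35195474725389 -53.62256054397298
ptr [571.65569697  72.64728086  52.        ] 38.46707599882616 21.66528335505318
ptr46 [571.10775494  72.3998727   56.        ] 37.86651357108735 21.62346266636346
clampL [477.40568634 143.64964901  30.        ] 103.35366608213383 124.47324866348382
```

jog_arm(
  series=[
    [[20,36,0],[0,0,0.12],1],
    [[40,72,0],[0,0,0.24],1],
    [[60,108,0],[0,0,0.36],1],
    [[80,144,0],[0,0,0.48],1],
    [[98,180,0],[0,0,0.6],1],
  ],
)

```text
time_s: 0.62
ee_pos: [321.8, -348.1, 404.1]
ee_rot: [-180.0, 0.1, -32.5]
force: [0.8, -0.5, 0.8]
gripper_width: 91.5
```

jog_arm(
  series=[
    [[20,36,0],[0,0,0.12],1],
    [[40,72,0],[0,0,0.24],1],
    [[60,108,0],[0,0,0.36],1],
    [[80,144,0],[0,0,0.48],1],
    [[98,180,0],[0,0,0.6],1],
  ],
)

```text
time_s: 1.03
ee_pos: [420.3, -166.1, 404.2]
ee_rot: [-180.0, 0.0, 2.2]
force: [1.3, -0.8, -0.7]
gripper_width: 91.4
```

jog_arm(
  series=[
    [[20,36,0],[0,0,0.12],1],
    [[40,72,0],[0,0,0.24],1],
    [[60,108,0],[0,0,0.36],1],
    [[80,144,0],[0,0,0.48],1],
    [[98,180,0],[0,0,0.6],1],
  ],
)

```text
time_s: 1.45
ee_pos: [519.1, 16.1, 404.2]
ee_rot: [180.0, 0.0, 37.0]
force: [1.0, 0.0, -0.8]
gripper_width: 91.1
```

jog_arm(
  series=[
    [[4,10,-10],[0,0,0.12],1],
    [[8,20,-20],[0,0,0.24],1],
    [[12,30,-30],[0,0,0.36],1],
    [[16,42,-40],[0,0,0.48],1],
    [[17,42,-50],[0,0,0.6],1],
  ],
)

```text
time_s: 1.87
ee_pos: [536.5, 59.8, 353.5]
ee_rot: [-180.0, -0.0, 71.8]
force: [0.6, 0.7, -0.2]
gripper_width: 91.4
```

jog_arm(
  series=[
    [[0,0,0],[0,0,0.12],1],
    [[0,0,0],[0,0,0.24],1],
    [[0,0,0],[0,0,0.36],1],
    [[0,0,0],[0,0,0.48],1],
    [[0,0,0],[0,0,0.6],1],
  ],
)

```text
time_s: 2.28
ee_pos: [536.4, 59.8, 353.2]
ee_rot: [-180.0, -0.0, 106.5]
force: [-0.5, 0.0, 1.0]
gripper_width: 90.9
```

jog_arm(
  series=[
    [[0,0,0],[0,0,0.1],1],
    [[0,0,0],[0,0,0.1],1],
    [[0,0,0],[0,0,0.1],1],
    [[0,0,0],[0,0,0.1],1],
    [[0,0,0],[0,0,0.1],1],
  ],
)

```text
time_s: 2.7
ee_pos: [536.4, 59.8, 353.1]
ee_rot: [-180.0, -0.1, 112.2]
force: [-0.1, 1.0, 0.4]
gripper_width: 91.3
```

```bash
python3 - <<'E'
from h import *
import pickle
f=cam("wrist"); pickle.dump(f,open("w1.pkl","wb")); crop(f,"pics/w1.png",0,0,560,420,1)
print(telemetry.state()["ee_pos"],telemetry.state()["ee_rot"],proj(f,[536,58.5,50]),proj(f,[486.5,112,86.5]))
E
```

```text
[536.42551364  59.83246175 353.20747235] [-1.79967184e+02 -5.21161441e-02  1.12183881e+02] [282.34645576 202.51680407] [368.18890047 184.22276104]
```

View pics/w1.png

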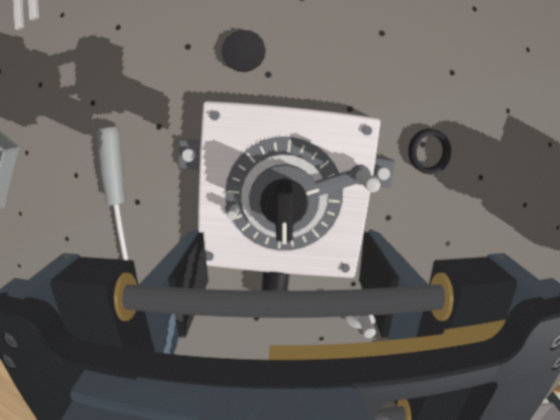

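```bash
python3 - <<'E'
from h import *
import pickle
f=pickle.load(open("w1.pkl","rb")); crop(f,"pics/w1c.png",185,95,395,285,3.8)
E
```

```text
(no output)
```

View pics/w1c.png

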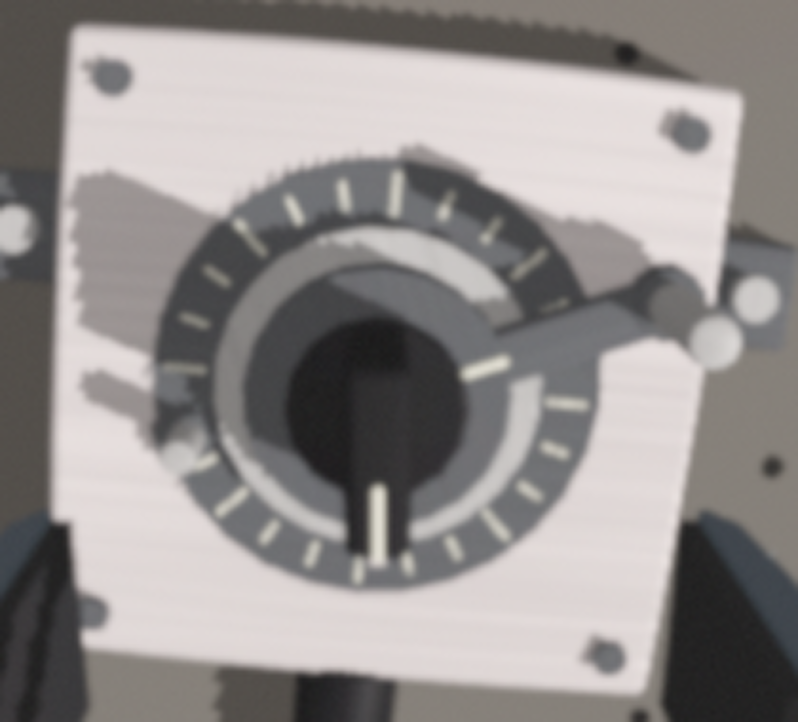

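```bash
cat >> h.py <<'E'
def mk(f,u0,v0,s): return lambda x,y,z: atz(f,u0+(x+.5)/s-.5,v0+(y+.5)/s-.5,z)
E
python3 - <<'E'
from h import *
import pickle
f=pickle.load(open("w1.pkl","rb"))
P=mk(f,185,95,3.8)
A,B,D=[P(*c,28) for c in[(75,27),(742,93),(648,692)]]
c=(A+D)/2
print(A,B,D,c,np.linalg.norm(A-B),np.linalg.norm(D-B))
# dial circle edges z=30
print("dial",(P(155,372,30)+P(602,372,30))/2,(P(378,157,30)+P(378,590,30))/2, "knob disc56",(P(286,408,56)+P(467,408,56))/2)
for n,q in dict(pin=P(716,342,86.5),post=P(182,450,52),t1=P(379,378,96),t2=P(378,550,96),e52=P(378,567,52), s1=P(486,370,46.5)).items():
    d=q-c; print(n,q,np.hypot(d[0],d[1]),np.degrees(np.arctan2(d[1],d[0])))
d=P(378,560,96)-P(379,378,96); print(np.degrees(np.arctan2(d[1],d[0])),np.linalg.norm(d))
E
```

```text
[478.06402787 -44.14175132  28.        ] [429.95734483 115.70487014  28.        ] [589.51525389 165.38356145  28.        ] [533.78964088  60.62090507  28.        ] 166.92871336213395 167.1128322845524
dial [531.23239928  58.53579347  30.        ] [534.1989005   59.57219226  30.        ] knob disc56 [533.49540324  58.79953853  56.        ]
pin [485.22301918 115.8859587   86.5       ] 73.57270483158233 131.30882603723353
post [561.89370779  19.84092611  52.        ] 49.52620780836023 -55.42681227039278
t1 [517.06831049  52.52294473  96.        ] 18.579016440360565 -154.1595926298636
t2 [551.15473312  66.22538074  96.        ] 18.24709774367035 17.887162667556982
e52 [572.19143578  74.98784027  52.        ] 41.00130093846341 20.51190124365521
s1 [517.34195913  80.5588771   46.5       ] 25.846643176859917 129.5206730814271
21.917922078158682 38.990311576443695
```

jog_arm(
  series=[
    [[-2,0,0],[0,0,0],0.4],
    [[-2,0,-25],[0,0,0],0.4],
    [[-2,0,-50],[0,0,0],0.4],
    [[-2,0,-60],[0,0,0],0.4],
    [[-2,0,-60],[0,0,0],0.4],
  ],
  squeeze=25,
)

```text
time_s: 3.17
ee_pos: [533.5, 59.7, 290.9]
ee_rot: [-179.6, -0.2, 112.2]
force: [-0.5, 0.6, 0.4]
gripper_width: 60.6
```

jog_arm(
  series=[
    [[0,0,-15],[0,0,0],0.4],
    [[0,0,-30],[0,0,0],0.4],
    [[0,0,-40],[0,0,0],0.4],
    [[0,0,-40],[0,0,0],0.4],
    [[0,0,-40],[0,0,0],0.4],
  ],
)

```text
time_s: 3.58
ee_pos: [533.8, 59.8, 251.3]
ee_rot: [-179.7, -0.1, 112.2]
force: [1.0, -0.5, -0.4]
gripper_width: 36.5
```

```bash
python3 - <<'E'
from h import *
f=cam("wrist"); crop(f,"pics/w2.png",140,100,460,340,2.5)
print(telemetry.state()["ee_pos"],telemetry.state()["gripper_width"])
E
```

```text
[533.97173712  59.79563523 251.78292621] 36.71397561051167
```

View pics/w2.png

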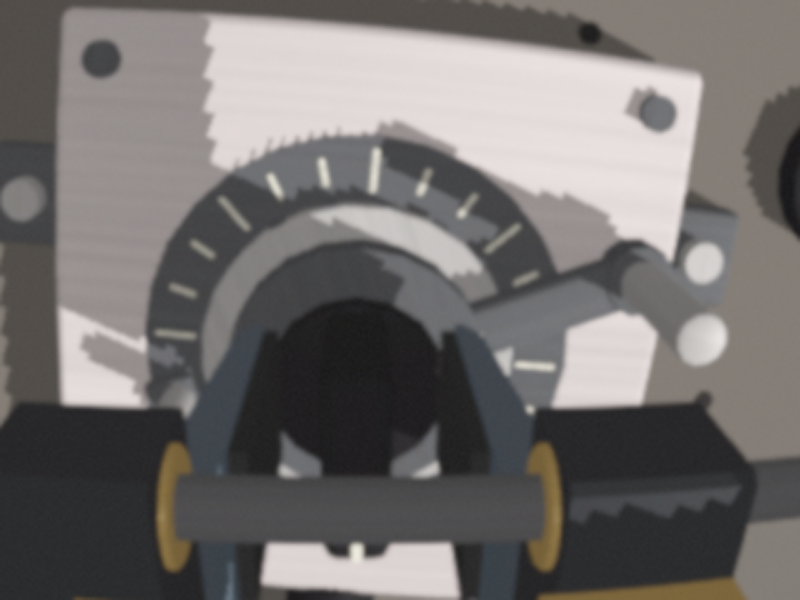

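jog_arm(
  series=[
    [[0,0,0],[0,0,0],0.1],
    [[0,0,0],[0,0,0],0.1],
    [[0,0,0],[0,0,0],0.1],
    [[0,0,0],[0,0,0],0.1],
    [[0,0,0],[0,0,0],0.1],
  ],
  squeeze=25,
)

```text
time_s: 4.05
ee_pos: [534.2, 59.6, 252.4]
ee_rot: [-179.8, -0.1, 112.2]
force: [0.6, -0.7, 4.0]
gripper_width: 13.9
```

jog_arm(
  series=[
    [[0,0,0],[0,0,0],0.1],
    [[0,0,0],[0,0,0],0.1],
    [[0,0,0],[0,0,0],0.1],
    [[0,0,0],[0,0,0],0.1],
    [[0,0,0],[0,0,0],0.1],
  ],
)

```text
time_s: 4.47
ee_pos: [534.2, 59.6, 252.4]
ee_rot: [-179.8, -0.1, 112.2]
force: [0.6, -0.7, 1.0]
gripper_width: 13.9
```

jog_arm(
  series=[
    [[0,0,0],[0,0,-0.1],0.1],
    [[0,0,0],[0,0,-0.2],0.1],
    [[0,0,0],[0,0,-0.3],0.1],
    [[0,0,0],[0,0,-0.4],0.1],
    [[0,0,0],[0,0,-0.4],0.1],
  ],
)

```text
time_s: 4.88
ee_pos: [534.2, 59.6, 252.4]
ee_rot: [-179.8, -0.1, 89.2]
force: [0.2, -1.2, 0.9]
gripper_width: 14.3
```

jog_arm(
  series=[
    [[0,0,0],[0,0,-0.1],0.1],
    [[0,0,0],[0,0,-0.2],0.1],
    [[0,0,0],[0,0,-0.3],0.1],
    [[0,0,0],[0,0,-0.4],0.1],
    [[0,0,0],[0,0,-0.4],0.1],
  ],
)

```text
time_s: 5.3
ee_pos: [534.2, 59.6, 252.4]
ee_rot: [-179.8, -0.1, 66.3]
force: [0.3, -0.8, 0.5]
gripper_width: 13.8
```

jog_arm(
  series=[
    [[0,0,0],[0,0,-0.1],0.1],
    [[0,0,0],[0,0,-0.2],0.1],
    [[0,0,0],[0,0,-0.3],0.1],
    [[0,0,0],[0,0,-0.4],0.1],
    [[0,0,0],[0,0,-0.4],0.1],
  ],
)

```text
time_s: 5.72
ee_pos: [534.1, 59.6, 252.4]
ee_rot: [-179.8, -0.1, 43.5]
force: [0.0, -1.0, 1.3]
gripper_width: 13.6
```

jog_arm(
  series=[
    [[0,0,0],[0,0,-0.06],0.1],
    [[0,0,0],[0,0,-0.13],0.1],
    [[0,0,0],[0,0,-0.13],0.1],
    [[0,0,0],[0,0,-0.13],0.1],
    [[0,0,0],[0,0,-0.13],0.1],
  ],
)

```text
time_s: 6.13
ee_pos: [534.1, 59.6, 252.4]
ee_rot: [-179.8, -0.0, 36.3]
force: [0.3, -0.9, 0.7]
gripper_width: 13.7
```

jog_arm(
  series=[
    [[0,0,0],[0,0,0],0.3],
    [[0,0,0],[0,0,0],0.4],
    [[0,0,0],[0,0,0],0.4],
    [[0,0,0],[0,0,0],0.4],
    [[0,0,10],[0,0,0],0.4],
  ],
)

```text
time_s: 6.55
ee_pos: [533.4, 59.6, 261.1]
ee_rot: [-179.6, 0.1, 36.3]
force: [-0.2, -0.3, -0.8]
gripper_width: 36.7
```

jog_arm(
  series=[
    [[0,0,20],[0,0,0],0.4],
    [[0,0,50],[0,0,0],0.4],
    [[0,0,80],[0,0,0],0.6],
    [[0,0,90],[0,0,0],0.6],
    [[0,0,90],[0,0,0],0.6],
  ],
)

```text
time_s: 6.97
ee_pos: [534.1, 59.6, 354.5]
ee_rot: [-179.9, -0.2, 36.3]
force: [-0.7, -0.3, 0.4]
gripper_width: 53.1
```

```bash
python3 - <<'E'
from h import *
import pickle
f=cam("wrist"); pickle.dump(f,open("w3.pkl","wb")); crop(f,"pics/w3.png",170,95,420,285,3.2)
f=cam("top"); pickle.dump(f,open("t3.pkl","wb")); crop(f,"pics/t3.png",195,175,315,285,6)
print(telemetry.state()["ee_pos"],telemetry.state()["ee_rot"])
E
```

```text
[533.02520691  59.51348659 350.68584303] [-179.6230001     0.18230048   36.28334738]
```

View pics/w3.png

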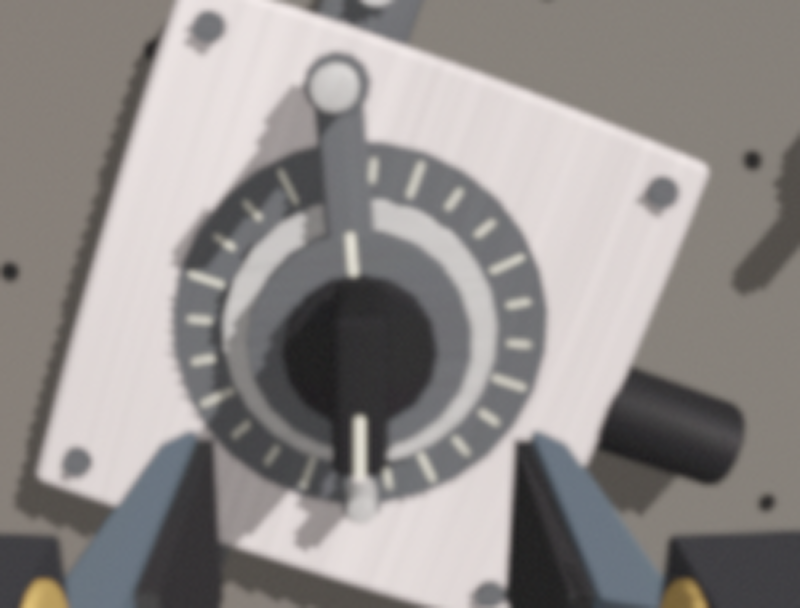

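View pics/t3.png

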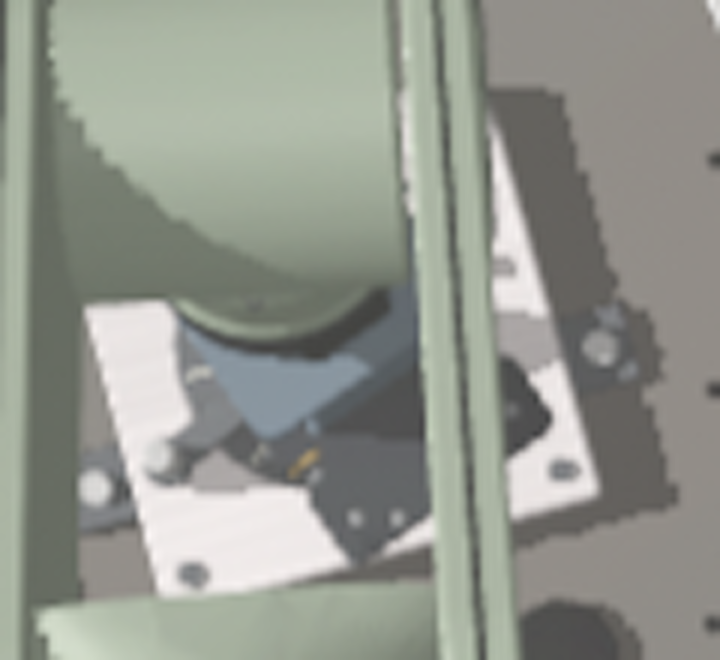

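```bash
python3 - <<'E'
from h import *
import pickle
f=pickle.load(open("w3.pkl","rb")); P=mk(f,170,95,3.2)
c=np.array([534.2,59.6])
for n,q in dict(pin=P(337,85,86.5),post=P(361,490,52),ptrstripe=P(360,418,96),ptrtip=P(360,480,52),knob=(P(284,350,56)+P(436,350,56))/2,lv=P(350,235,46.5),lv2=P(353,275,46.5),nut=(P(222,325,37)+P(498,325,37))/2).items():
    d=q[:2]-c; print(n,q,np.hypot(*d),np.degrees(np.arctan2(d[1],d[0])))
E
```

```text
pin [485.63494286 117.12177748  86.5       ] 75.28160239993704 130.17406544814997
post [560.0837273   25.30090149  52.        ] 42.969704412367115 -52.96006336844321
ptrstripe [536.98726161  56.20104531  96.        ] 4.395647876355523 -50.64705029963625
ptrtip [557.93761231  27.73087811  52.        ] 39.73808208726958 -53.31953579283655
knob [533.69427938  60.81967117  56.        ] 1.3203602177043166 112.52069797945113
lv [513.25129802  83.9990945   46.5       ] 32.15841922353075 130.64890107347333
lv2 [520.6988769   75.23087236  46.5       ] 20.654406205573537 130.81872291256693
nut [532.39295848  62.66307065  37.        ] 3.556374680636561 120.53824367359964
```

jog_arm(
  series=[
    [[-20,24,0],[0,0,0.073],0.5],
    [[-40,46,0],[0,0,0.073],0.45],
    [[-48.3,57.1,0],[0,0,0.073],0.45],
    [[-48.3,57.1,-15],[0,0,0.073],0.45],
    [[-48.3,57.1,-30],[0,0,0.073],0.45],
  ],
)

```text
time_s: 7.48
ee_pos: [484.1, 117.3, 319.6]
ee_rot: [-179.6, 0.2, 40.6]
force: [0.6, -0.4, 0.3]
gripper_width: 41.4
```

```bash
python3 - <<'E'
from h import *
import pickle
f=cam("wrist"); crop(f,"pics/w4.png",140,100,460,340,2.5)
print(telemetry.state()["ee_pos"],telemetry.state()["ee_rot"])
# clamp triangulation
a=pickle.load(open("top0.pkl","rb")); b=pickle.load(open("w1.pkl","rb"))
d1=ray(a,195+95.5/6-.5,175+488.5/6-.5); d2=ray(b,185+756.5/3.8-.5,95+300.5/3.8-.5)
s=np.linalg.lstsq(np.c_[d1,-d2],b["c"]-a["c"],rcond=None)[0]; print(a["c"]+s[0]*d1,b["c"]+s[1]*d2)
E
```

```text
[483.30073054 116.80230743 316.40472234] [-179.4500332     0.54547642   40.54462459]
[477.96260864 144.84544261  20.02997166] [477.16839235 144.83607439  19.9844834 ]
```

View pics/w4.png

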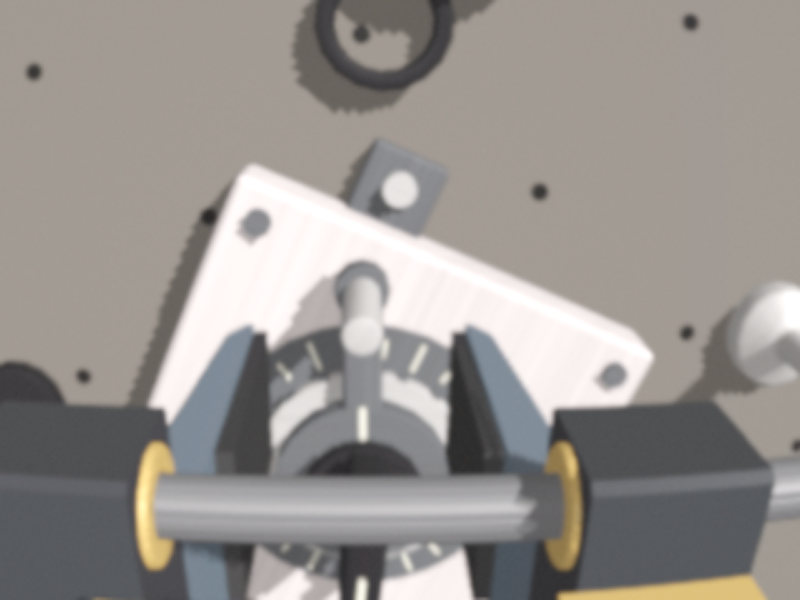

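jog_arm(
  series=[
    [[1.5,0,-15],[0,0,0],0.45],
    [[1.5,0,-35],[0,0,0],0.45],
    [[1.5,0,-55],[0,0,0],0.45],
    [[1.5,0,-60],[0,0,0],0.45],
    [[1.5,0,-60],[0,0,0],0.45],
  ],
)

```text
time_s: 7.95
ee_pos: [484.3, 116.5, 254.5]
ee_rot: [-179.3, 0.8, 40.5]
force: [-0.6, 0.2, 0.1]
gripper_width: 41.5
```

jog_arm(
  series=[
    [[0,0,-5],[0,0,0],0.45],
    [[0,0,-10],[0,0,0],0.45],
    [[0,0,-12],[0,0,0],0.45],
    [[0,0,-12],[0,0,0],0.45],
    [[0,0,-12],[0,0,0],0.45],
  ],
)

```text
time_s: 8.37
ee_pos: [484.4, 116.5, 242.9]
ee_rot: [-179.3, 0.8, 40.5]
force: [-0.5, -0.2, -0.2]
gripper_width: 40.9
```

```bash
python3 - <<'E'
from h import *
f=cam("wrist"); crop(f,"pics/w5.png",140,100,460,340,2.5)
print(telemetry.state()["ee_pos"],telemetry.state()["ee_rot"])
E
```

```text
[484.4280478  116.58460963 242.95212165] [-179.34121848    0.76642785   40.5391372 ]
```

View pics/w5.png

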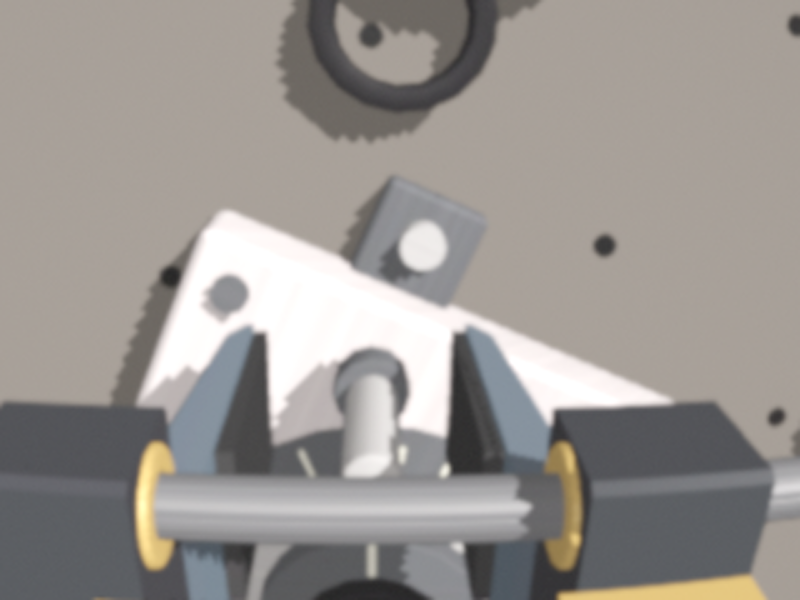

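```bash
python3 - <<'E'
from h import *
p,R=pose()
Rt=Ro.from_euler("xyz",[180,0,40.5],degrees=True).as_matrix()
print(Ro.from_matrix(Rt@R.T).as_rotvec(), "grasp pt",p+R@[0,0,172])
E
```

```text
[-4.95529341e-05 -1.76388024e-02 -6.06153312e-04] grasp pt [481.39432872 116.59221282  70.97887812]
```

jog_arm(
  series=[
    [[1.1,0,1.5],[0,-0.018,0],0.45],
    [[1.1,0,1.5],[0,-0.018,0],0.45],
    [[1.1,0,1.5],[0,-0.018,0],0.3],
    [[1.1,0,1.5],[0,-0.018,0],0.2],
    [[1.1,0,1.5],[0,-0.018,0],0.2],
  ],
  squeeze=20,
)

```text
time_s: 8.83
ee_pos: [485.5, 116.6, 244.5]
ee_rot: [180.0, -0.0, 40.5]
force: [0.6, 0.5, -0.1]
gripper_width: 23.7
```

jog_arm(
  series=[
    [[0,0,0],[0,0,0],0.08],
    [[0,0,0],[0,0,0],0.08],
    [[0,0,0],[0,0,0],0.08],
    [[0,0,0],[0,0,0],0.08],
    [[0,0,0],[0,0,0],0.08],
  ],
)

```text
time_s: 9.25
ee_pos: [485.4, 116.5, 244.5]
ee_rot: [180.0, 0.0, 40.5]
force: [-1.1, -0.4, 0.4]
gripper_width: 11.3
```

```bash
python3 - <<'E'
from h import *
f=cam("wrist"); crop(f,"pics/w6.png",140,100,460,340,2.5)
s=telemetry.state();print(s["ee_pos"],s["ee_rot"],s["force"],s["gripper_width"])
E
```

```text
[485.38580948 116.52592001 244.4620556 ] [1.79995666e+02 3.48574029e-03 4.05399874e+01] [-0.32570264 -0.59420417  0.18688704] 11.290030519271935
```

View pics/w6.png

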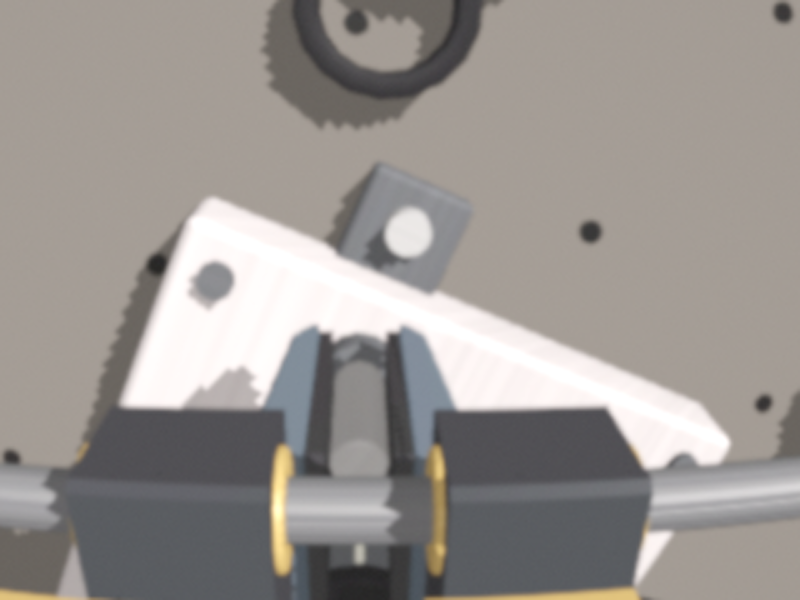

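```bash
cat > arc.py <<'E'
import sys; from h import *
c=np.array([534.2,59.6])
def rep():
    s=telemetry.state(); p=s["ee_pos"][:2]-c; a=np.arctan2(p[1],p[0])
    t=np.array([np.sin(a),-np.cos(a)]); r=np.array([np.cos(a),np.sin(a)])
    print("phi %.4f r %.2f yaw %.2f Ft %.1f Fr %.1f w %.1f t %.2f z %.1f"%(a,np.hypot(*p),s["ee_rot"][2],-s["force"][:2]@t,s["force"][:2]@r,s["gripper_width"],s["time_s"],s["ee_pos"][2]))
    return a,p
def plan(steps):
    a,p=rep()
    for d in steps:
        q=75*np.array([np.cos(a-d),np.sin(a-d)])-p; print("%.3f: %.1f %.1f"%(d,*q))
if __name__=="__main__": plan([float(x) for x in sys.argv[1:]])
E
python3 arc.py .07 .14 .21 .28 .35; python3 - <<'E'
import numpy as np
a0=2.2796-.35
p=75*np.array([np.cos(a0),np.sin(a0)])
for d in [.07,.14,.21,.28,.33]: print(75*np.array([np.cos(a0-d),np.sin(a0-d)])-p)
E
```

```text
phi 2.2796 r 74.99 yaw 40.54 Ft 0.6 Fr -0.2 w 11.3 t 9.30 z 244.5
0.070: 4.1 3.3
0.140: 8.4 6.3
0.210: 12.9 8.9
0.280: 17.6 11.3
0.350: 22.5 13.3
[4.97615213 1.67007698]
[10.05692761  2.98801769]
[15.21744079  3.94736687]
[20.43241549  4.54342561]
[24.17659894  4.74507104]
```

jog_arm(
  series=[
    [[4.1,3.3,0],[0,0,-0.07],0.08],
    [[8.4,6.3,0],[0,0,-0.14],0.08],
    [[12.9,8.9,0],[0,0,-0.21],0.08],
    [[17.6,11.3,0],[0,0,-0.28],0.08],
    [[22.5,13.3,0],[0,0,-0.35],0.08],
  ],
)

```text
time_s: 9.72
ee_pos: [507.5, 129.7, 244.3]
ee_rot: [-180.0, 0.1, 20.3]
force: [-1.6, -1.5, 0.6]
gripper_width: 11.6
```

```bash
python3 arc.py .07 .14 .21 .28 .33
```

```text
phi 1.9349 r 75.07 yaw 20.29 Ft 2.0 Fr -0.8 w 11.6 t 9.72 z 244.3
0.070: 5.0 1.6
0.140: 10.1 3.0
0.210: 15.2 4.0
0.280: 20.4 4.6
0.330: 24.2 4.8
```

jog_arm(
  series=[
    [[5.0,1.6,0],[0,0,-0.07],0.08],
    [[10.1,3.0,0],[0,0,-0.14],0.08],
    [[15.2,4.0,0],[0,0,-0.21],0.08],
    [[20.4,4.6,0],[0,0,-0.28],0.08],
    [[24.2,4.8,0],[0,0,-0.33],0.08],
  ],
)

```text
time_s: 10.13
ee_pos: [531.5, 134.6, 244.2]
ee_rot: [180.0, 0.2, 1.2]
force: [-3.2, -0.7, 1.8]
gripper_width: 11.6
```

```bash
python3 arc.py .02 .04 .06 .08
```

```text
phi 1.6061 r 75.08 yaw 1.21 Ft 3.3 Fr -0.5 w 11.6 t 10.13 z 244.2
0.020: 1.5 -0.0
0.040: 3.0 -0.0
0.060: 4.5 -0.1
0.080: 6.0 -0.1
```

jog_arm(
  series=[
    [[2.2,0,0],[0,0,-0.03],0.08],
    [[4.5,-0.1,0],[0,0,-0.06],0.08],
    [[6,-0.1,0],[0,0,-0.08],0.08],
    [[7.5,-0.2,0],[0,0,-0.1],0.08],
    [[7.5,-0.2,0],[0,0,-0.1],0.08],
  ],
)

```text
time_s: 10.55
ee_pos: [539.1, 134.5, 244.2]
ee_rot: [180.0, 0.2, -4.6]
force: [-1.4, 0.2, 1.7]
gripper_width: 11.3
```

```bash
python3 arc.py .02 .04 .06 .08
```

```text
phi 1.5048 r 75.03 yaw -4.56 Ft 1.4 Fr 0.1 w 11.3 t 10.55 z 244.2
0.020: 1.5 -0.1
0.040: 3.0 -0.3
0.060: 4.5 -0.5
0.080: 6.0 -0.7
```

Still loose. Steps of 0.06 rad now.

jog_arm(
  series=[
    [[1.5,-0.1,0],[0,0,-0.02],0.08],
    [[3,-0.3,0],[0,0,-0.04],0.08],
    [[4.5,-0.5,0],[0,0,-0.06],0.08],
    [[4.5,-0.5,0],[0,0,-0.06],0.08],
    [[4.5,-0.5,0],[0,0,-0.06],0.08],
  ],
)

```text
time_s: 10.97
ee_pos: [543.9, 134.0, 244.3]
ee_rot: [-180.0, 0.2, -8.0]
force: [-1.6, -0.5, 1.6]
gripper_width: 11.4
```

```bash
python3 arc.py .02 .04 .06 .08
```

```text
phi 1.4415 r 75.01 yaw -8.00 Ft 1.5 Fr -0.7 w 11.4 t 10.97 z 244.3
0.020: 1.5 -0.2
0.040: 3.0 -0.5
0.060: 4.4 -0.7
0.080: 5.9 -1.0
```

jog_arm(
  series=[
    [[1.5,-0.2,0],[0,0,-0.02],0.08],
    [[3,-0.5,0],[0,0,-0.04],0.08],
    [[4.4,-0.7,0],[0,0,-0.06],0.08],
    [[4.4,-0.7,0],[0,0,-0.06],0.08],
    [[4.4,-0.7,0],[0,0,-0.06],0.08],
  ],
)

```text
time_s: 11.38
ee_pos: [548.5, 133.2, 244.3]
ee_rot: [-180.0, 0.2, -11.4]
force: [-1.5, 0.6, 0.7]
gripper_width: 11.3
```

```bash
python3 arc.py .02 .04 .06 .08
```

```text
phi 1.3785 r 75.01 yaw -11.44 Ft 1.5 Fr 0.3 w 11.3 t 11.38 z 244.3
0.020: 1.5 -0.3
0.040: 2.9 -0.6
0.060: 4.4 -1.0
0.080: 5.8 -1.4
```

jog_arm(
  series=[
    [[1.5,-0.3,0],[0,0,-0.02],0.08],
    [[2.9,-0.6,0],[0,0,-0.04],0.08],
    [[4.4,-1,0],[0,0,-0.06],0.08],
    [[4.4,-1,0],[0,0,-0.06],0.08],
    [[4.4,-1,0],[0,0,-0.06],0.08],
  ],
)

```text
time_s: 11.8
ee_pos: [553.2, 132.2, 244.3]
ee_rot: [-180.0, 0.1, -14.9]
force: [-1.1, -0.4, 1.6]
gripper_width: 11.1
```

```bash
python3 arc.py .02 .04 .06 .08
```

```text
phi 1.3151 r 75.00 yaw -14.88 Ft 1.0 Fr -0.7 w 11.1 t 11.80 z 244.3
0.020: 1.4 -0.4
0.040: 2.9 -0.8
0.060: 4.3 -1.3
0.080: 5.7 -1.7
```

jog_arm(
  series=[
    [[1.4,-0.4,0],[0,0,-0.02],0.08],
    [[2.9,-0.8,0],[0,0,-0.04],0.08],
    [[4.3,-1.3,0],[0,0,-0.06],0.08],
    [[4.3,-1.3,0],[0,0,-0.06],0.08],
    [[4.3,-1.3,0],[0,0,-0.06],0.08],
  ],
)

```text
time_s: 12.22
ee_pos: [557.7, 130.8, 244.3]
ee_rot: [-180.0, 0.1, -18.3]
force: [-1.0, 0.1, 1.2]
gripper_width: 11.6
```

```bash
python3 arc.py .02 .04 .06 .08
```

```text
phi 1.2519 r 74.96 yaw -18.32 Ft 1.0 Fr -0.3 w 11.6 t 12.22 z 244.3
0.020: 1.4 -0.4
0.040: 2.8 -1.0
0.060: 4.2 -1.5
0.080: 5.6 -2.1
```

jog_arm(
  series=[
    [[1.4,-0.4,0],[0,0,-0.02],0.08],
    [[2.8,-1.0,0],[0,0,-0.04],0.08],
    [[4.2,-1.5,0],[0,0,-0.06],0.08],
    [[4.2,-1.5,0],[0,0,-0.06],0.08],
    [[4.2,-1.5,0],[0,0,-0.06],0.08],
  ],
)

```text
time_s: 12.63
ee_pos: [561.3, 129.5, 244.1]
ee_rot: [-180.0, 0.2, -21.9]
force: [-4.1, 2.9, 2.4]
gripper_width: 11.0
```

```bash
python3 arc.py .02 .04 .06 .08
```

```text
phi 1.2007 r 75.02 yaw -21.85 Ft 4.9 Fr 1.3 w 11.0 t 12.63 z 244.1
0.020: 1.4 -0.6
0.040: 2.8 -1.2
0.060: 4.1 -1.8
0.080: 5.5 -2.4
```

jog_arm(
  series=[
    [[0.7,-0.3,0],[0,0,-0.01],0.08],
    [[1.4,-0.6,0],[0,0,-0.02],0.08],
    [[2.1,-0.9,0],[0,0,-0.03],0.08],
    [[2.1,-0.9,0],[0,0,-0.03],0.08],
    [[2.1,-0.9,0],[0,0,-0.03],0.08],
  ],
)

```text
time_s: 13.05
ee_pos: [562.7, 129.1, 244.0]
ee_rot: [180.0, 0.4, -23.7]
force: [-6.8, 4.1, 3.9]
gripper_width: 11.4
```

```bash
python3 arc.py .02 .04 .06 .08
```

```text
phi 1.1820 r 75.09 yaw -23.67 Ft 7.9 Fr 1.2 w 11.4 t 13.05 z 244.0
0.020: 1.4 -0.7
0.040: 2.7 -1.3
0.060: 4.1 -1.9
0.080: 5.4 -2.6
```

jog_arm(
  series=[
    [[1,-0.5,0],[0,0,-0.015],0.08],
    [[2,-1,0],[0,0,-0.03],0.08],
    [[2.7,-1.3,0],[0,0,-0.04],0.08],
    [[2.7,-1.3,0],[0,0,-0.04],0.08],
    [[2.7,-1.3,0],[0,0,-0.04],0.08],
  ],
)

```text
time_s: 13.47
ee_pos: [564.4, 128.4, 243.8]
ee_rot: [180.0, 0.7, -26.1]
force: [-7.0, 4.9, 4.0]
gripper_width: 11.6
```

```bash
python3 arc.py .02 .03 .04 .06
```

```text
phi 1.1568 r 75.10 yaw -26.07 Ft 8.4 Fr 1.7 w 11.6 t 13.47 z 243.8
0.020: 1.3 -0.7
0.030: 2.0 -1.0
0.040: 2.7 -1.4
0.060: 4.0 -2.0
```

```bash
cat > arc2.py <<'E'
from arc import *
p,R=pose(); g=p+R@[0,0,172]; d=g[:2]-c; a=np.arctan2(d[1],d[0])
rep(); print("grasp phi %.4f r %.2f"%(a,np.hypot(*d)))
Rt=Ro.from_euler("xyz",[180,0,np.degrees(a)-90],degrees=True).as_matrix()
print("untilt",np.round(Ro.from_matrix(Rt@R.T).as_rotvec(),4))
for d in [0,.02,.03,.04,.05,.06]:
    q=c+75*np.array([np.cos(a-d),np.sin(a-d)])-p[:2]; print("%.3f: %.1f %.1f"%(d,*q))
E
python3 arc2.py
```

```text
phi 1.1568 r 75.10 yaw -26.07 Ft 8.4 Fr 1.7 w 11.6 t 13.47 z 243.8
grasp phi 1.1835 r 75.08
untilt [-0.0041 -0.0109  0.0677]
0.000: -1.9 0.7
0.020: -0.5 0.1
0.030: 0.2 -0.2
0.040: 0.9 -0.5
0.050: 1.5 -0.8
0.060: 2.2 -1.1
```

jog_arm(
  series=[
    [[0.3,-0.2,0],[-0.0014,-0.0037,0],0.08],
    [[0.6,-0.3,0],[-0.0028,-0.0074,0],0.08],
    [[0.9,-0.5,0.3],[-0.004,-0.011,0],0.08],
    [[0.9,-0.5,0.3],[-0.004,-0.011,0],0.08],
    [[0.9,-0.5,0.3],[-0.004,-0.011,0],0.08],
  ],
)

```text
time_s: 13.88
ee_pos: [564.0, 128.5, 243.9]
ee_rot: [180.0, 0.3, -26.2]
force: [-7.1, 4.9, 4.1]
gripper_width: 11.5
```

```bash
python3 arc2.py
```

```text
phi 1.1625 r 75.11 yaw -26.18 Ft 8.5 Fr 1.7 w 11.5 t 13.88 z 243.9
grasp phi 1.1738 r 75.11
untilt [-0.0018 -0.0046  0.0599]
0.000: -0.8 0.2
0.020: 0.6 -0.4
0.030: 1.2 -0.7
0.040: 1.9 -1.0
0.050: 2.6 -1.3
0.060: 3.3 -1.6
```

jog_arm(
  series=[
    [[1,-0.5,0],[-0.0014,-0.0037,0],0.08],
    [[2,-1,0],[-0.0028,-0.0074,0],0.08],
    [[3.3,-1.6,0.3],[-0.004,-0.011,0],0.08],
    [[3.3,-1.6,0.3],[-0.004,-0.011,0],0.08],
    [[3.3,-1.6,0.3],[-0.004,-0.011,0],0.08],
  ],
)

```text
time_s: 14.3
ee_pos: [565.6, 127.8, 243.8]
ee_rot: [180.0, -0.0, -26.3]
force: [-7.7, 5.9, 5.1]
gripper_width: 11.2
```

```bash
python3 arc2.py
```

```text
phi 1.1389 r 75.12 yaw -26.32 Ft 9.4 Fr 2.2 w 11.2 t 14.30 z 243.8
grasp phi 1.1389 r 75.12
untilt [ 0.     -0.      0.0275]
0.000: -0.0 -0.1
0.020: 1.3 -0.8
0.030: 2.0 -1.1
0.040: 2.6 -1.4
0.050: 3.3 -1.8
0.060: 4.0 -2.1
```

```bash
python3 - <<'E'
from h import *
import pickle
f=cam("wrist"); pickle.dump(f,open("w7.pkl","wb")); crop(f,"pics/w7.png",140,100,460,340,2.5)
f=cam("top"); pickle.dump(f,open("t7.pkl","wb")); crop(f,"pics/t7.png",195,175,315,285,6)
f=cam("side"); pickle.dump(f,open("s7.pkl","wb")); crop(f,"pics/s7.png",230,210,340,300,7)
E
```

```text
(no output)
```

View pics/w7.png

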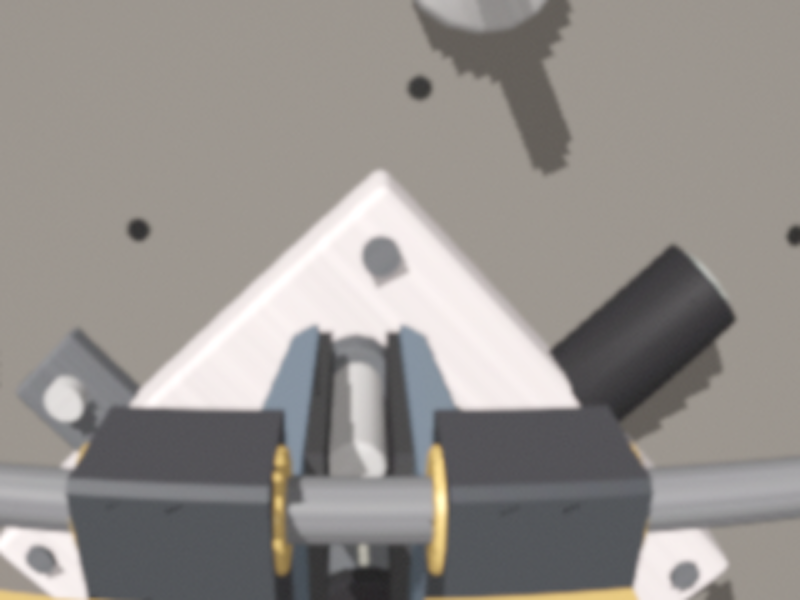

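View pics/s7.png

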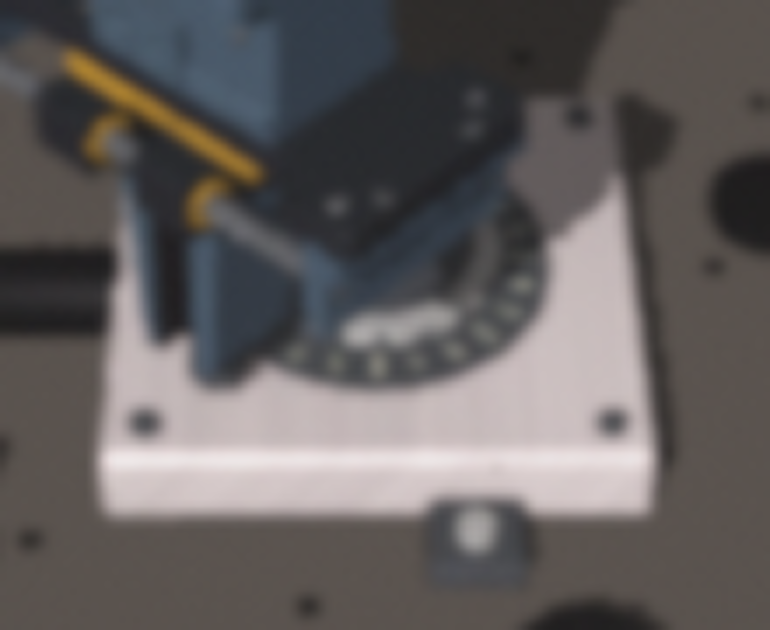

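View pics/t7.png

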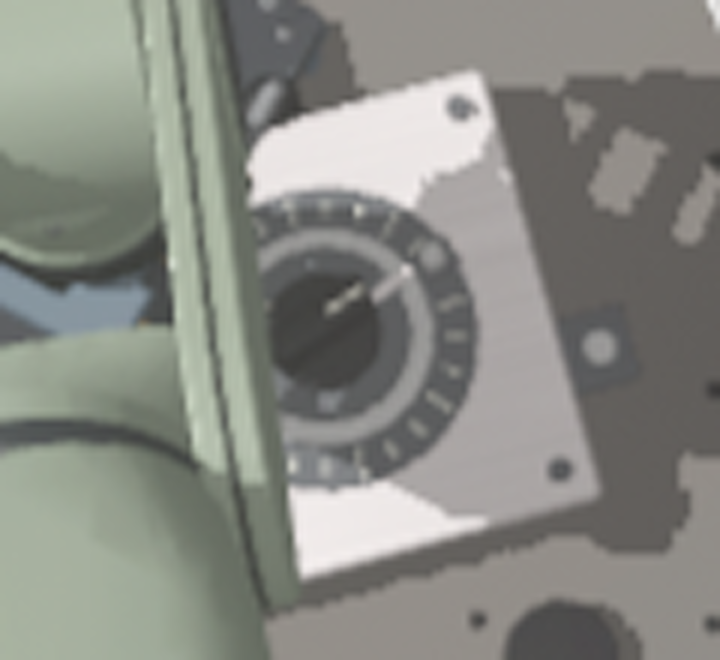

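jog_arm(
  series=[
    [[1,-0.5,0],[-0.002,-0.005,0],0.08],
    [[2,-1,0],[-0.004,-0.01,0],0.08],
    [[3.3,-1.8,0.3],[-0.005,-0.012,0],0.08],
    [[4.6,-2.5,0.3],[-0.005,-0.012,0],0.08],
    [[4.6,-2.5,0.3],[-0.005,-0.012,0],0.08],
  ],
)

```text
time_s: 14.87
ee_pos: [568.0, 126.8, 243.6]
ee_rot: [180.0, -0.2, -26.5]
force: [-10.2, 9.4, 6.8]
gripper_width: 11.4
```

```bash
python3 arc2.py
```

```text
phi 1.1048 r 75.17 yaw -26.50 Ft 13.3 Fr 3.8 w 11.4 t 14.87 z 243.6
grasp phi 1.0969 r 75.15
untilt [ 0.0017  0.003  -0.0114]
0.000: 0.5 -0.4
0.020: 1.8 -1.1
0.030: 2.4 -1.5
0.040: 3.1 -1.8
0.050: 3.8 -2.2
0.060: 4.4 -2.6
```

```bash
python3 - <<'E'
from arc import *
for i in range(6): rep(); imaging.grab_frame("side")
rep()
E
python3 arc2.py
```

```text
phi 1.1048 r 75.17 yaw -26.50 Ft 13.3 Fr 3.8 w 11.4 t 14.87 z 243.6
phi 1.1053 r 75.17 yaw -26.49 Ft 13.8 Fr 4.3 w 11.3 t 14.92 z 243.6
phi 1.1056 r 75.18 yaw -26.49 Ft 13.5 Fr 3.4 w 11.3 t 14.97 z 243.6
phi 1.1055 r 75.17 yaw -26.48 Ft 13.6 Fr 4.2 w 11.3 t 15.02 z 243.6
phi 1.1058 r 75.18 yaw -26.48 Ft 13.7 Fr 3.6 w 11.7 t 15.07 z 243.6
phi 1.1061 r 75.18 yaw -26.48 Ft 14.0 Fr 3.3 w 11.7 t 15.12 z 243.6
phi 1.1057 r 75.17 yaw -26.48 Ft 12.9 Fr 2.6 w 10.8 t 15.17 z 243.6
phi 1.1057 r 75.17 yaw -26.48 Ft 12.9 Fr 2.6 w 10.8 t 15.17 z 243.6
grasp phi 1.0969 r 75.14
untilt [ 0.0019  0.0033 -0.0116]
0.000: 0.5 -0.4
0.020: 1.8 -1.1
0.030: 2.5 -1.5
0.040: 3.1 -1.9
0.050: 3.8 -2.2
0.060: 4.4 -2.6
```

jog_arm(
  series=[
    [[0,0,0],[0,0,0],0.08],
    [[0,0,0],[0,0,0],0.08],
    [[0,0,0],[0,0,0],0.08],
    [[0,0,0],[0,0,0],0.08],
    [[0,0,0],[0,0,0],0.08],
  ],
)

```text
time_s: 15.58
ee_pos: [567.3, 127.2, 243.7]
ee_rot: [180.0, -0.1, -26.6]
force: [-5.8, 4.7, 5.4]
gripper_width: 11.7
```

```bash
python3 arc2.py
```

```text
phi 1.1158 r 75.27 yaw -26.57 Ft 7.3 Fr 1.7 w 11.7 t 15.58 z 243.7
grasp phi 1.1135 r 75.21
untilt [0.0008 0.0007 0.0064]
0.000: 0.0 -0.3
0.020: 1.4 -1.0
0.030: 2.0 -1.3
0.040: 2.7 -1.7
0.050: 3.4 -2.1
0.060: 4.0 -2.4
```

jog_arm(
  series=[
    [[0,0,0],[0,0,0],0.25],
    [[0,0,0],[0,0,0],0.4],
    [[0,0,0],[0,0,0],0.4],
    [[0,0,0],[0,0,0],0.4],
    [[0,0,0],[0,0,0],0.4],
  ],
)

```text
time_s: 16.0
ee_pos: [567.7, 127.0, 243.7]
ee_rot: [180.0, -0.1, -26.6]
force: [0.5, 0.4, -1.2]
gripper_width: 36.2
```

jog_arm(
  series=[
    [[0,0,20],[0,0,0],0.4],
    [[0,0,50],[0,0,0],0.4],
    [[0,0,80],[0,0,0],0.4],
    [[0,0,110],[0,0,0],0.5],
    [[0,0,110],[0,0,0],0.6],
  ],
)

```text
time_s: 16.42
ee_pos: [569.3, 127.1, 360.1]
ee_rot: [-179.6, -0.7, -26.6]
force: [0.8, 0.2, -0.6]
gripper_width: 47.0
```

```bash
python3 - <<'E'
from h import *
import pickle
f=cam("wrist"); pickle.dump(f,open("w8.pkl","wb")); crop(f,"pics/w8.png",160,110,420,305,3)
print(telemetry.state()["ee_pos"])
E
```

```text
[568.62144742 126.98440996 357.25712534]
```

View pics/w8.png

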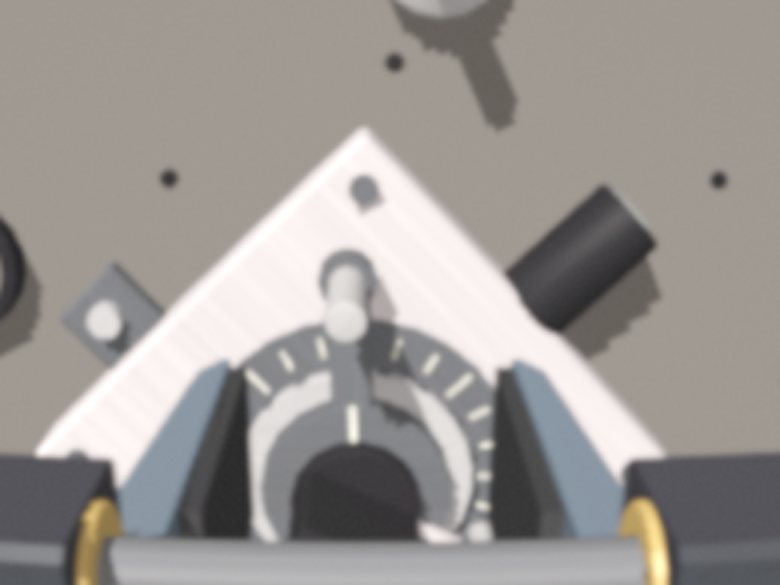

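jog_arm(
  series=[
    [[-15,-25,0],[0,0,0],0.6],
    [[-30,-50,0],[0,0,0],0.6],
    [[-45,-75,0],[0,0,0],0.6],
    [[-50,-95,-25],[0,0,0],0.6],
    [[-50,-95,-25],[0,0,0],0.6],
  ],
)

```text
time_s: 16.88
ee_pos: [515.8, 29.3, 328.2]
ee_rot: [179.9, -0.1, -26.8]
force: [-1.0, -0.1, -0.7]
gripper_width: 55.0
```

jog_arm(
  series=[
    [[0,0,0],[0,0,0],0.6],
    [[0,0,0],[0,0,0],0.6],
    [[0,0,0],[0,0,0],0.6],
    [[0,0,0],[0,0,0],0.6],
    [[0,0,0],[0,0,0],0.6],
  ],
)

```text
time_s: 17.3
ee_pos: [516.4, 30.0, 328.7]
ee_rot: [180.0, -0.1, -26.7]
force: [0.0, -0.6, 0.5]
gripper_width: 54.6
```

```bash
python3 - <<'E'
from h import *
import pickle
f=cam("wrist"); pickle.dump(f,open("w9.pkl","wb")); crop(f,"pics/w9.png",190,110,390,260,4)
s=telemetry.state(); print(s["ee_pos"],s["ee_rot"])
f=cam("top"); pickle.dump(f,open("t9.pkl","wb")); crop(f,"pics/t9.png",195,175,315,285,6)
E
```

```text
[516.23378542  29.93946206 328.60775516] [ 1.79977767e+02 -1.32139667e-01 -2.67017179e+01]
```

View pics/w9.png

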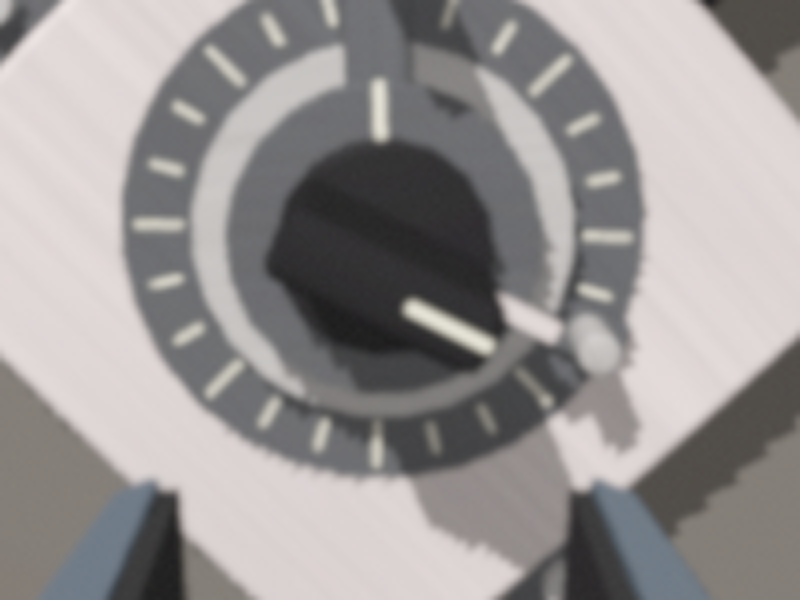

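```bash
python3 - <<'E'
from h import *
import pickle
f=pickle.load(open("w9.pkl","rb")); crop(f,"pics/w9b.png",240,70,340,145,8)
P=mk(f,190,110,4)
c=np.array([534.2,59.6])
print("disc",(P(267,250,56)+P(492,250,56))/2,"nutL/R37",(P(190,220,37)+P(575,220,37))/2)
for n,q in dict(p1=P(500,300,52),p2=P(557,333,52),post=P(597,342,52),lv1=P(379,82,46.5),lv2=P(380,138,46.5)).items():
    d=q[:2]-c; print(n,q,np.hypot(*d),np.degrees(np.arctan2(d[1],d[0])))
E
```

```text
disc [534.1082428   59.96802699  56.        ] nutL/R37 [536.22197913  62.37020146  37.        ]
p1 [550.96821058  39.118074    52.        ] 26.470401939576554 -50.693386453482205
p2 [558.53262494  27.62561193  52.        ] 40.18007129419935 -52.72873399287005
post [565.2112509   22.16402574  52.        ] 48.61223973072779 -50.36229399208063
lv1 [548.65345041  89.0339812   46.5       ] 32.791179886626544 63.84681978424916
lv2 [543.74353353  78.81318492  46.5       ] 21.452867104396876 63.58558502021726
```

View pics/w9b.png

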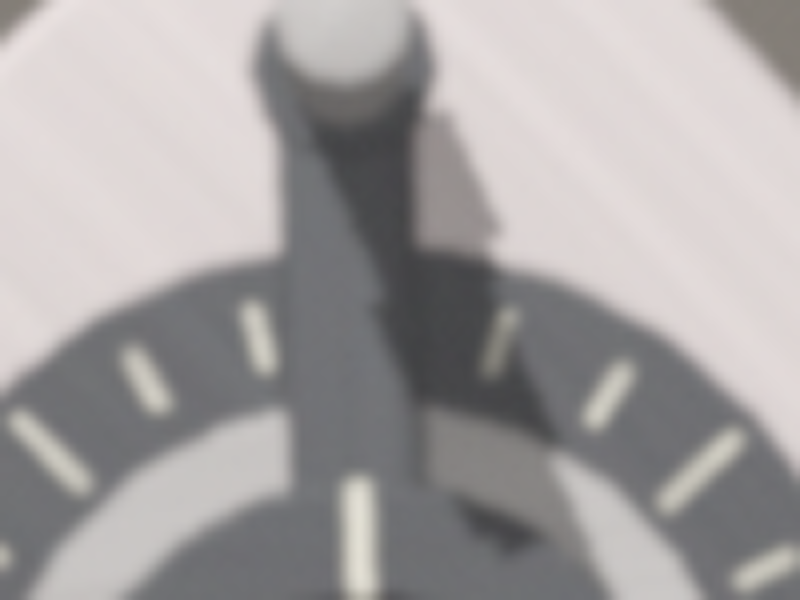

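View pics/t9.png

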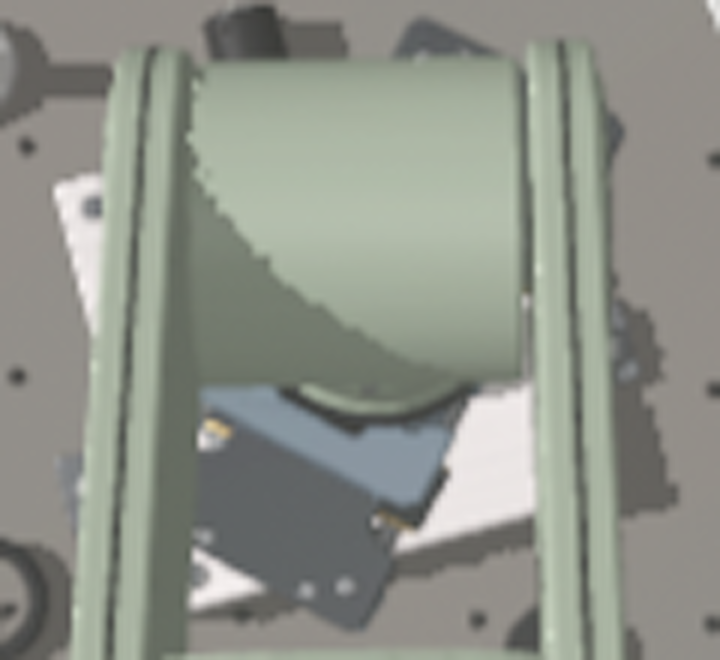

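```bash
python3 - <<'E'
from h import *
import pickle
f=pickle.load(open("w9.pkl","rb")); crop(f,"pics/w9c.png",285,170,355,222,11)
P=mk(f,190,110,4)
d=P(492,349,96)-P(407,305,96); print(np.degrees(np.arctan2(d[1],d[0])))
for z in(28,40,52): print(z,(proj(f,[534.2+50*np.cos(np.radians(-53.5)),59.6+50*np.sin(np.radians(-53.5)),z])-[285,170])*11)
E
```

```text
-54.49728947291626
28 [543.02161182 237.88584485]
40 [566.61180894 275.09657736]
52 [592.1509476  315.50203382]
```

View pics/w9c.png

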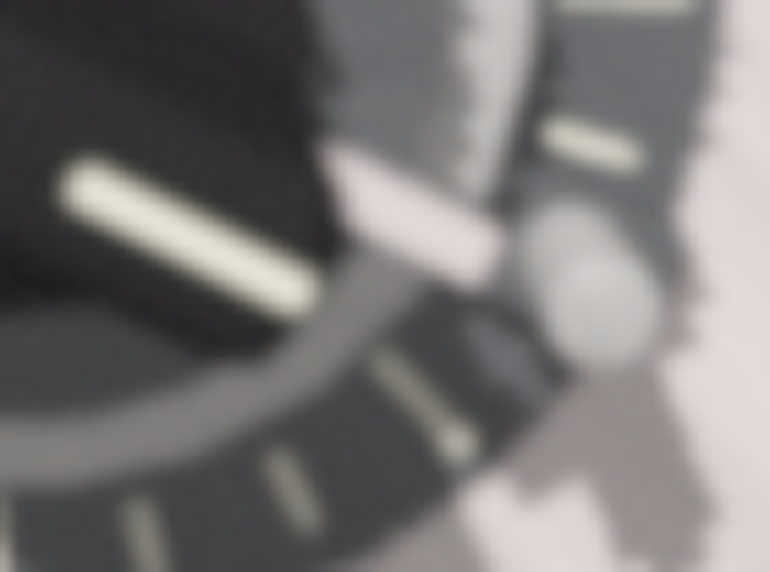

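```bash
python3 - <<'E'
from workcell import env, telemetry
s=telemetry.state(); print(s["time_s"],s["force"],s["qvel"].round(2))
print(env.job_done())
E
```

```text
17.4 [-0.1272961  -0.22010551 -0.67912546] [-0.18 -0.13  0.22 -0.03 -0.05 -0.01]
the job is handed in; nothing more can be done
None
```

I turned the knob about 76° clockwise onto the index post and tightened the lock by its pin. I then released, lifted clear and handed in at about 17.5 s. The hand-in reports no verdict.

- **Pointer:** the last wrist picture shows it aimed at the post to within about 1–2 mm (limit 4.5 mm). My post bearings from different pictures spread by about 4°, from −50.4° to −54.9°, against a pointer at about −53.5°. The direct pixel alignment was good in both the picture before tightening and the last one.
- **Lock:** the bite came after about 1.08 rad. I pulled to a mean of 13.6 N (aim 14 N).
    - **Under load:** that force puts the lever about 0.088 rad past the bite, while the angles gave 0.10–0.11 rad.
    - **After release:** I estimate 0.07–0.095 rad (window 0.05–0.16). The nut's witness stroke was hidden under the lever arm, so I could not read that angle directly.
- **Contacts:** the gripper was clear and the force reading was about 0.7 N (noise level). I kept clear of the other items, and the ones in view in later pictures looked undisturbed. I did not measure their positions again.

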